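# Load a swatch slide into the sprung-arm holder

## Task

Take the swatch slide by its upright grip and load it into the metal slide holder: draw the sprung curved arm back with it, set the slide flat on the bed behind the fixed edge, and slide it along that edge until it is pressed home against the blue end stop with a definite but measured push of about 10 N. Then let go, so that the arm clamps the slide, flat and square, flush against both the fixed edge and the end stop, and leave the bottle, jar and carton where they stand.

Things in the scene. Friction and masses are not known exactly. Their poses are not given: they have to be found in the camera images.
- slide: Clear plastic swatch slide, 60 (x) x 90 (y) x 6 mm, with colour patches and a white upright grip rib in its middle: 14 (x) x 40 (y) mm, reaching 46 mm above the underside. Grasp the rib from above across its 14 mm. Origin: centre of the underside; z up. A half turn makes no difference. Loose, 0.08 to 0.17 kg, starts flat on the table.
- holder: Aluminium slide holder fixed to the table: bed 140 (x) x 200 (y) x 16 mm thick. Origin: centre of its underside, z up. The slide lies on the bed's top (z = 16 mm), its y along the holder's y, its centre at x = +10 mm: between the fixed edge (+x side) and the sprung arm (-x side), which pushes it to +x. The end stop is at the +y end. Pushing the slide down or sideways on it, keep under 20 N.
- fixed_edge (a point): Middle of the top rim of the fixed edge: a dark steel strip on the bed, 5 mm high, along the holder's y from -95 to 75 mm; this point is at holder x = +40, y = -10, z = 21 mm. Its working face looks to the holder's -x. With the arm at rest only 48 mm are free between arm pad and this face, so the 60 mm wide slide goes in flat only once the arm is drawn back.
- end_stop: Blue end stop block, fixed on the bed; its face lies at holder y = 37 to 55 mm, it varies. 40 (x) x 18 (y) x 12 mm high, screw head on top to 18 mm. Origin: bottom centre of its face, which looks to -y; axes as the holder's. The loaded slide's centre is 45 mm to -y of this origin. It should itself feel a steady push of 6 to 15 N for half a second (rubbing drag not counted), never over 20 N.
- sprung_arm (a joint): Hinge of the curved dark steel arm, rad. 0: at rest, pad sticking into the slide's place; grows as the arm is drawn back (pad to the holder's -x); about 0.12 when bearing on a loaded slide; hard limit 0.42. Upright pivot at holder x = -42, y = -75 mm. The spring pushes the pad with about 3 N at 0, 5 N at 0.12, 8 N at 0.3. Sliding the clamped slide along the edge meets 2 to 8 N of drag.
- clip_pad (a point): Top centre of the red upright round pad (12 mm diameter) at the arm's tip, 100 mm from the pivot; the pad spans 1.5 to 20.5 mm above the bed. At rest it is near holder x = -14, y = +22 mm. A level slide held just above the fixed edge's strip (underside 7 to 10 mm over the bed) meets the pad with its side and can push it back.
- dropper_bottle: Amber dropper bottle, 34 mm diameter, 100 mm tall, standing loose; leave alone. Origin: centre of the underside.
- cream_jar: Jar with white lid, 52 mm diameter, 45 mm tall, standing loose; leave alone. Origin: centre of the underside.
- carton: Small white carton with a red band, 36 x 36 mm, 85 mm tall, standing loose; leave alone. Origin: centre of the underside.
There are look-alikes about, which are no part of the job. Several things have the shape of the slide; the one meant has the colours described above. There is more than one size of the holder; the job needs the larger.

How it is judged (in metres and radians):
On the way, in this order (a step that is already met when the one before it is completed fails the run):
1. the slide has drawn the sprung arm back (arm past 0.10 rad, moved by the slide itself) (value of joint sprung_arm above 0.1 rad and contact force between slide and sprung_arm above 1 N), for 0.1 s.
2. the slide, down on the bed and along the fixed edge within 2 mm, is pressed against the end stop with more than 5 N for 0.3 s (contact force between slide and end_stop above 5 N and x of slide in the frame of holder above 0.008 m and z of slide in the frame of holder below 0.018 m and contact force between slide and sprung_arm above 1 N), for 0.3 s.
At the end, for the whole second after the job is handed in: The slide lies flat on the holder's bed, at rest and released, within 2 mm of the fixed edge and within 2 mm of the end stop, square to the edge within 2 degrees, with the sprung arm's pad pressing on it (x of slide in the frame of holder between 0.008 and 0.012 m and y of slide in the frame of end_stop between -0.047 and -0.043 m and z of slide in the frame of holder between 0.014 and 0.018 m and angle between the y axis of slide and the y axis of holder, either way round below 0.035 rad and angle between slide's own z axis and vertical below 0.04 rad and contact force between slide and sprung_arm above 1.5 N and linear speed of slide below 0.01 m/s); the robot touches nothing.
It fails at once if the slide is pushed against the end stop with more than 20 N (contact force between slide and end_stop above 20 N).
It fails at once if the slide bears on the holder too hard: its forces on bed, fixed edge and arm together over 40 N (the spring's clamping alone makes about 11 N) (contact force between slide and holder above 40 N).
It fails at once if the dropper bottle, the jar or the carton is shifted by more than 20 mm (distance of any of dropper_bottle, cream_jar, carton from where it was at the start of the episode above 0.02 m).
It also fails if it takes over 67 s, if anything falls off the work surface, if the arm or the gripper's body presses on something with over 40 N, if the wrist force passes 120 N, or if a joint passes its speed limit or range.

## Robot

A 6-joint arm with a two-finger parallel gripper is mounted at the origin on the work surface. World frame = base frame: x ahead of the robot, y to its left, z up, the work surface at z = 0. Lengths are in m, angles in degrees, forces in N, time in s.
With the tool pointing down it reaches from about 0.3 to 0.75 m from the base axis. Payload 8.5 kg.
Tool frame: the origin (TCP) lies between the finger pads; the fingertips stand env.finger_overhang ahead of it and the grasp point (between the pads) lies 2 mm behind it (env.finger_overhang is the distance from the TCP to the fingertips, in m); z points along the fingers, y is the line along which they close (so a half turn about z gives the same grasp; the last joint's range is limited). The gripper opens to 85 mm and grips with 20 to 120 N. Pads are 22 mm wide; open, the fingers measure 114 mm over their backs; the gripper's body (76 mm by 85 mm) begins 54 mm behind the grasp point. The pads swing forward as they close: fully open they stand 13 mm farther back than shut.
Start: joints at [-78.684, 21.807, 74.336, -0, 83.858, -12.336], TCP at [0.221, -0.504, 0.248] pointing down, gripper open.
Joint ranges: [-178.18, 178.18], [-50.72, 133.34], [12.68, 142.11], [-81.47, 261.47], [9.98, 163.14], [-165.26, 165.26]. Speed limits (degrees/s): [136.94, 136.94, 180, 180, 180, 180].

## Interface

Orientations are given as a 3x3 rotation matrix whose columns are the frame's x, y, z axes.
In Python, from rig import env gives the robot as it stands. The module is installed in compiled form; this text tells all that it offers.
- The arm moves only by the tool jog_arm, never from a script. Its arguments are lists of equal length, an entry for each row: "hand": the finger opening in m, from 0 to 0.0854; "travel": the shift along the world's x, y, z in m, a list of three; "yaw": the turn about the world's z in rad. A call has exactly 5 rows; each row shifts and turns the commanded pose from where the row before left it; what a row does not reach is not made up. A row lasts 1/8 s, in which the tool goes at most 62.5 mm and 10.7 degrees, less where a joint would pass 70% of its speed; a pose out of reach is approached as far as the arm can. A call is refused whole if a number of a shift passes 0.0625 or a number of a turn 0.188, either way. A call with a gripper value outside its range is refused whole. The fingers move at their own pace and stop on an object; "grip_force" is the grip in N (left out, the last holds). Time passes only in rows, so rows that do not move let the fingers close, or fill a call up. It gives the time, the measured TCP pose, the force, the opening and the grip force at its end, in the units of the state.
- env.observe(): the state, without advancing time (a new reading comes with each control period).
- env.get_image(name): name is "scene" or "top" or "wrist"; returns the picture (384x512x3 uint8, red, green, blue); there is no depth.
- env.calibration(name): a dict with "fx", "fy", "cx", "cy" (pixels), "position" and "rotation" of the camera in the world; the wrist camera has in their place "hand_eye" (4x4, takes a point from camera to tool coordinates, whose origin is the TCP and whose axes are the flange's). Camera axes: x right, y down, z forward; pixel columns grow to the right and rows downward; lengths in m; the calibration is good to about 2 mm. A picture is of the moment at which its call begins: read the wrist's pose just before it. calibration takes no time and is no camera call.
- env.close_job(): hands the job in; it is judged then, once.
The state is a dict: "time_s": time; "q": joint angles; "qvel": joint speeds; "joint_efforts": joint torques, N m; "position": TCP position; "tool_rot": TCP orientation; "ft_force": force on the tool from outside, world axes, zero at the start; "wrist_torque": the same for the moment, N m; "grip_width": finger opening in m; "gripper_force": force on a finger pad.
Only numpy, scipy, OpenCV 4.12 (cv2) and the standard library are available. Lean on these libraries where they do the work, as an engineer would, in place of code of your own. Each camera call takes 0.05 s, during which the arm holds its last target. There are 200 camera calls.

## Working session

There is one attempt and no reset: what is moved stays moved. The work goes in short steps, Python scripts to look and compute and a tool call to move; the robot and the scene stay as the last step left them, time stands still between calls to the robot, and variables do not carry over. Pictures are saved under pics/ and viewed, at most 10 in all, crops included, and the job is handed in when it is done.

Besides the shell and the picture viewer there is one more tool, called after ">>>" as name(argument=value, ...), one argument or row to a line, values as JSON. jog_arm: Moves the arm, as the interface text tells. Its arguments: {"type":"object","properties":{"hand":{"type":"array"},"travel":{"type":"array"},"yaw":{"type":"array"},"grip_force":{"type":"number"}},"required":["hand","travel","yaw"]}

```bash
mkdir -p pics; cat > h.py <<'E'
import numpy as np, cv2
from rig import env
def cam(name, st=None):
    c=env.calibration(name)
    if 'position' in c: return c,np.array(c['position']),np.array(c['rotation'])
    H=np.array(c['hand_eye']); R=np.array(st['tool_rot']); p=np.array(st['position'])
    return c,p+R@H[:3,3],R@H[:3,:3]
def px2w(C,u,v,z):
    c,p,R=C; d=R@np.array([(u-c['cx'])/c['fx'],(v-c['cy'])/c['fy'],1.]); return p+d*(z-p[2])/d[2]
def w2px(C,P):
    c,p,R=C; q=R.T@(np.array(P)-p); return c['fx']*q[0]/q[2]+c['cx'],c['fy']*q[1]/q[2]+c['cy']
def snap(name,f,roi=None,k=1):
    st=env.observe(); im=env.get_image(name); cv2.imwrite('pics/raw_'+f,im[:,:,::-1]); o=im[:,:,::-1]
    if roi: x0,y0,x1,y1=roi; o=o[y0:y1,x0:x1]
    if k!=1: o=cv2.resize(o,None,fx=k,fy=k,interpolation=cv2.INTER_CUBIC)
    cv2.imwrite('pics/'+f,o); return st
E
python3 - <<'E'
from h import *
snap('top','top.png',k=1.5); snap('scene','scene.png',k=1.5)
print(env.calibration('top')); print(env.calibration('wrist')); print(env.finger_overhang, env.observe())
E
```

```text
{'fx': 389.54853584672514, 'fy': 389.54853584672514, 'cx': 253.58116239034618, 'cy': 191.6176893146398, 'position': array([ 0.41497399, -0.04321333,  1.08751761]), 'rotation': array([[ 0.01335777, -0.99117291,  0.13190084],
       [-0.99973489, -0.0107646 ,  0.02035355],
       [-0.01875402, -0.13213775, -0.99105393]])}
{'fx': 293.21037453095397, 'fy': 293.21037453095397, 'cx': 254.00176173588582, 'cy': 191.11635157646563, 'hand_eye': array([[-1.62713363e-04, -9.51298913e-01, -3.08269932e-01,
         7.94454285e-02],
       [ 9.99999651e-01,  9.78898927e-05, -8.29908560e-04,
        -8.97358268e-04],
       [ 8.19667622e-04, -3.08269959e-01,  9.51298565e-01,
        -1.27158742e-01],
       [ 0.00000000e+00,  0.00000000e+00,  0.00000000e+00,
         1.00000000e+00]])}
0.017 {'time_s': 0.1, 'q': array([-7.86839072e+01,  2.18391296e+01,  7.43790467e+01,  5.51190558e-04,
        8.38590587e+01, -1.23349909e+01]), 'qvel': array([-0.00103687, -0.07371765, -0.16595673, -0.10669391, -0.00436554,
        0.03410391]), 'joint_efforts': array([ 5.04367403e-03, -4.49220085e+01, -2.31657529e+01, -1.09415453e-04,
        3.66282533e-03,  9.55194537e-06]), 'position': array([ 0.22060031, -0.50356059,  0.2477628 ]), 'tool_rot': array([[ 9.16005876e-01,  4.01164767e-01, -2.55128679e-04],
       [ 4.01164738e-01, -9.16004968e-01,  1.32367592e-03],
       [ 2.97313004e-04, -1.31484355e-03, -9.99999091e-01]]), 'ft_force': array([ 0.84346574,  0.45665821, -0.56262351]), 'wrist_torque': array([-0.01229124,  0.01175553,  0.01604106]), 'gripper_force': 0.0, 'grip_width': 0.08537713653867013}
```

View pics/top.png

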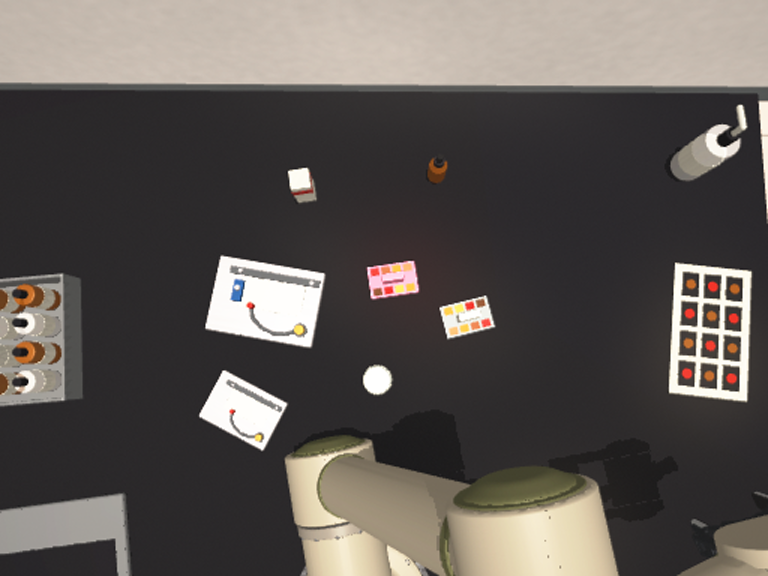

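View pics/scene.png

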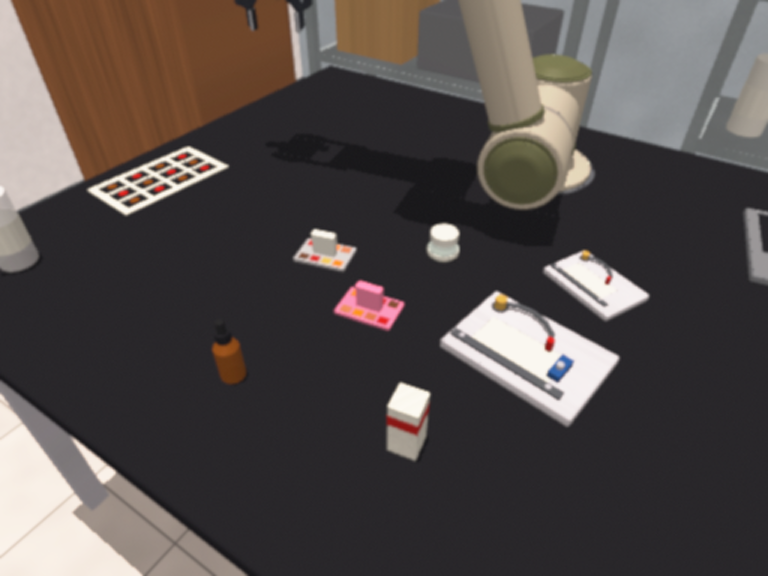

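The top view shows two slide-shaped things: the pink one at (392,280) and the clear one with a white rib at (467,317). The clear one fits the description. Of the two holders, the larger is at (265,301) with the blue stop, and the smaller is at (243,410). I'll confirm with an enlarged crop.

```bash
python3 - <<'E'
import cv2
im=cv2.imread('pics/raw_top.png')
o=cv2.resize(im[160:240,130:340],None,fx=3.8,fy=3.8,interpolation=cv2.INTER_CUBIC); cv2.imwrite('pics/c1.png',o)
from h import *
C=cam('top')
for n,u,v,z in [('slide',467,317,.006),('pink',392,280,.006),('holder',265,301,.016),('bottle',437,170,.08),('jar',377,380,.045),('carton',300,180,.085)]: print(n,px2w(C,u/1.5,v/1.5,z).round(3))
E
```

```text
slide [ 0.505 -0.182  0.006]
pink [ 0.573 -0.043  0.006]
holder [0.53  0.192 0.016]
bottle [ 0.762 -0.121  0.08 ]
jar [ 0.389 -0.018  0.045]
carton [0.74  0.123 0.085]
```

View pics/c1.png

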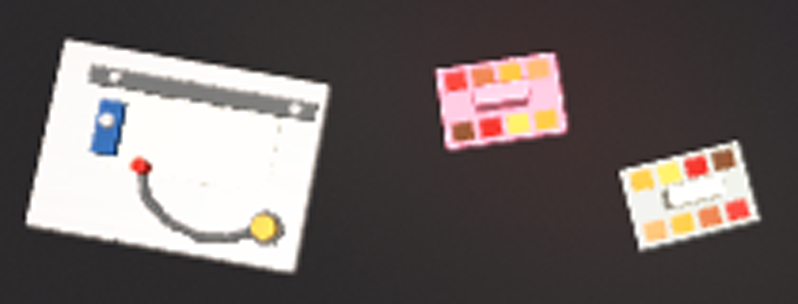

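The crop confirms it: the clear slide with the white rib has corners (620,170), (740,141), (760,218), (640,249), and the pink one is a decoy. The large holder's corners are (65,39), (329,84), (295,271), (27,225), and its blue stop is at the left.

```bash
python3 - <<'E'
from h import *
C=cam('top')
def f(pts,z): return np.array([px2w(C,130+u/3.8,160+v/3.8,z)[:2] for u,v in pts])
s=f([(620,170),(740,141),(760,218),(640,249)],.006); h=f([(65,39),(329,84),(295,271),(27,225)],.016)
for q in (s,h):
    y=(q[0]-q[1])+(q[3]-q[2]); print(q.mean(0).round(4), 'yaw', np.degrees(np.arctan2(-y[0],y[1])).round(2), np.linalg.norm(y)/2)
print(f([(700,192)],.046))
st=env.observe(); print(np.degrees(np.arctan2(st['tool_rot'][1,0],st['tool_rot'][0,0])))
E
```

```text
[ 0.506  -0.1827] yaw 14.71 0.09050302769309375
[0.5304 0.1911] yaw -9.03 0.19893309841963996
[[ 0.50437293 -0.18456319]]
23.65101320737307
```

>>> jog_arm(
  hand=[0.085,0.085,0.085,0.085,0.085],
  travel=[
    [0.0285,0.032,-0.005],
    [0.0285,0.032,-0.005],
    [0.0285,0.032,-0.005],
    [0.0285,0.032,-0.005],
    [0.0285,0.032,-0.005],
  ],
  yaw=[0.1414,0.1414,0.1414,0.1414,0.1414],
)

```text
time_s: 0.72
position: [0.3638, -0.3425, 0.2229]
tool_rot: [[0.432, 0.902, -0.0], [0.902, -0.432, 0.0], [0.0, -0.0, -1.0]]
ft_force: [-0.1, -0.1, 0.3]
grip_width: 0.0848
gripper_force: 0.0
```

>>> jog_arm(
  hand=[0.085,0.085,0.085,0.085,0.085],
  travel=[
    [0.0285,0.032,-0.005],
    [0.0285,0.032,-0.005],
    [0.0285,0.032,-0.005],
    [0.0285,0.032,-0.005],
    [0.0285,0.032,-0.005],
  ],
  yaw=[0.1414,0.1414,0.1414,0.1414,0.1414],
)

```text
time_s: 1.35
position: [0.5064, -0.1826, 0.1979]
tool_rot: [[-0.258, 0.966, -0.001], [0.966, 0.258, 0.0], [0.0, -0.0, -1.0]]
ft_force: [0.4, -1.1, 0.8]
grip_width: 0.0847
gripper_force: 0.0
```

```bash
python3 - <<'E'
from h import *
st=snap('wrist','w1.png',k=1.5); import pickle; pickle.dump(st,open('w1.p','wb'))
print(st['position'],st['tool_rot'],st['time_s'])
E
```

```text
[ 0.50635034 -0.18256151  0.19789842] [[-2.57737427e-01  9.66214835e-01 -5.57218825e-04]
 [ 9.66214921e-01  2.57737591e-01  2.45904450e-04]
 [ 3.81212766e-04 -4.75014363e-04 -9.99999815e-01]] 1.35
```

View pics/w1.png

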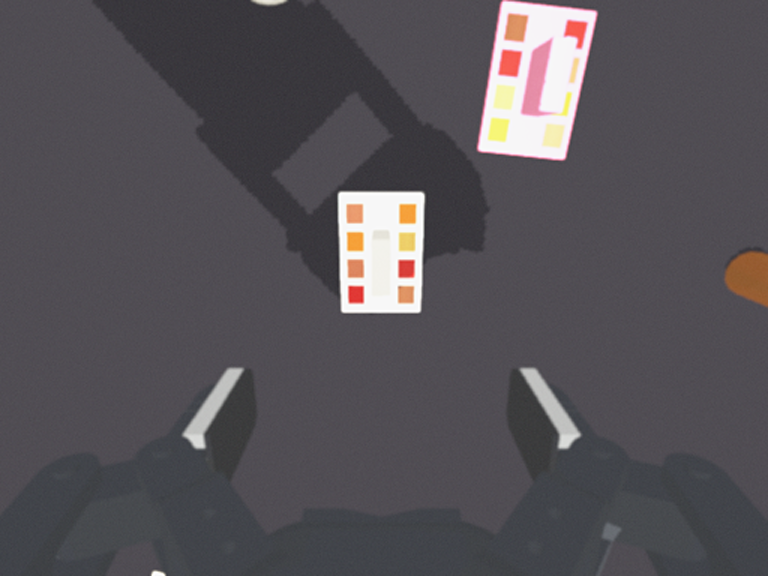

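The wrist view shows the clear slide with corners (338,192), (424,192), (421,313), (341,313), its rib between the fingers at about x=381.

```bash
python3 - <<'E'
from h import *; import pickle
st=pickle.load(open('w1.p','rb')); C=cam('wrist',st)
q=np.array([px2w(C,u/1.5,v/1.5,.006)[:2] for u,v in [(338,192),(424,192),(421,313),(341,313)]])
y=q[0]-q[3]+q[1]-q[2]; print(q.mean(0),np.degrees(np.arctan2(-y[0],y[1])),np.linalg.norm(y)/2,np.linalg.norm(q[1]-q[0]),np.linalg.norm(q[2]-q[3]))
R=st['tool_rot']; print('tool y ang',np.degrees(np.arctan2(R[1,1],R[0,1])))
E
```

```text
[ 0.50605263 -0.18092448] 14.92638255952819 0.09241944771099248 0.061303311819291204 0.06218998122561777
tool y ang 14.935862792358288
```

>>> jog_arm(
  hand=[0.085,0.085,0.085,0.06,0.04],
  travel=[
    [0,0.0015,-0.04],
    [0,0,-0.04],
    [0,0,-0.04],
    [0,0,-0.03],
    [0,0,-0.014],
  ],
  yaw=[0,0,0,0,0],
  grip_force=80,
)

```text
time_s: 2.02
position: [0.505, -0.182, 0.0328]
tool_rot: [[-0.253, 0.967, -0.002], [0.967, 0.253, 0.001], [0.002, -0.002, -1.0]]
ft_force: [0.4, 0.8, 0.8]
grip_width: 0.0512
gripper_force: 0.0
```

>>> jog_arm(
  hand=[0.01,0.005,0.005,0.005,0.005],
  travel=[
    [0,0,0],
    [0,0,0],
    [0,0,0],
    [0,0,0],
    [0,0,0],
  ],
  yaw=[0,0,0,0,0],
)

```text
time_s: 2.65
position: [0.5062, -0.1826, 0.0355]
tool_rot: [[-0.253, 0.967, 0.002], [0.967, 0.253, -0.001], [-0.002, 0.002, -1.0]]
ft_force: [0.1, 0.4, 6.9]
grip_width: 0.0128
gripper_force: 79.2
```

>>> jog_arm(
  hand=[0.005,0.005,0.005,0.005,0.005],
  travel=[
    [0,0,0.02],
    [0,0,0.045],
    [0,0,0.05],
    [0.002,0.045,0.05],
    [0.002,0.045,0],
  ],
  yaw=[0,0,0,-0.06,-0.06],
)

```text
time_s: 3.28
position: [0.5105, -0.0952, 0.1994]
tool_rot: [[-0.132, 0.991, 0.007], [0.991, 0.132, -0.003], [-0.004, 0.006, -1.0]]
ft_force: [-0.2, 0.1, -2.3]
grip_width: 0.0128
gripper_force: 78.2
```

>>> jog_arm(
  hand=[0.005,0.005,0.005,0.005,0.005],
  travel=[
    [0.002,0.045,0],
    [0.002,0.045,0],
    [0.002,0.045,0],
    [0.002,0.045,0],
    [0.002,0.045,0],
  ],
  yaw=[-0.06,-0.06,-0.06,-0.06,-0.058],
)

```text
time_s: 3.9
position: [0.5192, 0.131, 0.196]
tool_rot: [[0.163, 0.987, 0.0], [0.987, -0.163, -0.0], [-0.0, 0.0, -1.0]]
ft_force: [0.3, -0.4, -1.7]
grip_width: 0.0127
gripper_force: 78.2
```

>>> jog_arm(
  hand=[0.005,0.005,0.005,0.005,0.005],
  travel=[
    [0,0,0],
    [0,0,0],
    [0,0,0],
    [0,0,0],
    [0,0,0],
  ],
  yaw=[0,0,0,0,0],
)

```text
time_s: 4.53
position: [0.5196, 0.129, 0.1958]
tool_rot: [[0.162, 0.987, -0.0], [0.987, -0.162, 0.0], [0.0, -0.0, -1.0]]
ft_force: [0.2, 0.2, -1.3]
grip_width: 0.0125
gripper_force: 78.2
```

```bash
python3 - <<'E'
from h import *
st=snap('wrist','w2.png',k=1.5); import pickle; pickle.dump(st,open('w2.p','wb'))
print(st['position'],st['tool_rot'],st['time_s'],st['ft_force'],st['wrist_torque'])
E
```

```text
[0.51955717 0.1290306  0.19579228] [[ 1.62053634e-01  9.86781951e-01 -5.77330236e-06]
 [ 9.86781951e-01 -1.62053634e-01  2.84916445e-05]
 [ 2.71794559e-05 -1.03141651e-05 -1.00000000e+00]] 4.525 [ 0.16164894  0.16916024 -1.3036534 ] [ 0.02214709 -0.05157549 -0.03700925]
```

View pics/w2.png

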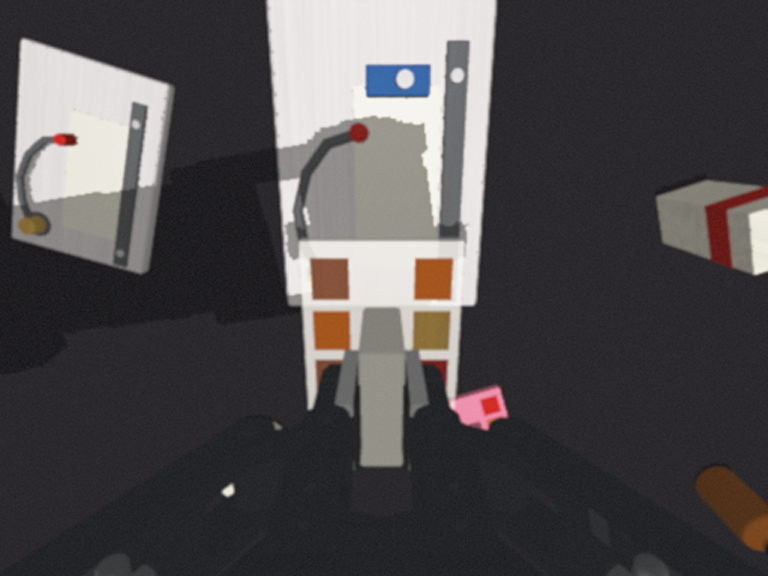

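The slide is held straight, with its front edge at (304–463,240). The blue stop is at (366–429,65–97), the strip at x 440–469, and the red pad at (359,132). I'll enlarge it for exact pixels.

```bash
python3 - <<'E'
import cv2
im=cv2.imread('pics/raw_w2.png')
cv2.imwrite('pics/c2.png',cv2.resize(im[20:170,190:330],None,fx=4,fy=4,interpolation=cv2.INTER_CUBIC))
E
```

```text
(no output)
```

View pics/c2.png

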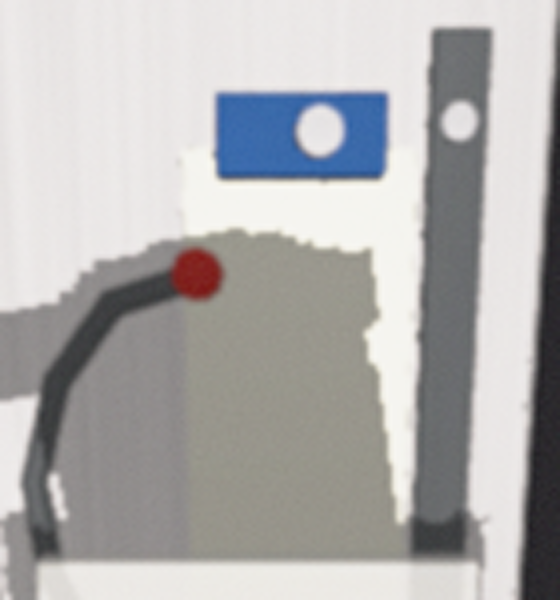

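```bash
python3 - <<'E'
from h import *; import pickle
st=pickle.load(open('w2.p','rb')); C=cam('wrist',st)
f=lambda u,v,z: px2w(C,190+u/4,20+v/4,z)[:2]
a,b=f(432,30,.016),f(414,518,.016); d=a-b; yaw=np.arctan2(-d[0],d[1])
a2,b2=f(492,30,.021),f(466,518,.021); d2=a2-b2; print('yaw',np.degrees(yaw),np.degrees(np.arctan2(-d2[0],d2[1])))
R=st['tool_rot']; t=np.arctan2(R[1,1],R[0,1]); print('tool',np.degrees(t))
yaw=(yaw+np.arctan2(-d2[0],d2[1]))/2
X=np.array([np.cos(yaw),np.sin(yaw)]);Y=np.array([-np.sin(yaw),np.cos(yaw)])
T=st['position'][:2]
L=lambda p:(np.array([(p-T)@X,(p-T)@Y])*1000).round(1)
print('edge a b',L(a),L(b),'right',L(a2),L(b2),'end',L(f(432,30,.021)))
print('stop face bottom',L(f(217,179,.016)),L(f(385,179,.016)),'top back',L(f(217,93,.028)),L(f(388,93,.028)))
print('pad',L(f(197,272,.0365)),'bedright',L(f(557,30,.016)))
for z in (.0345,.036): 
  zt=st['position'][2]-z+.006
  print('slide front',L(px2w(C,304/1.5,240/1.5,zt)[:2]),L(px2w(C,463/1.5,240/1.5,zt)[:2]))
Ct=cam('top')
g=lambda u,v,z: px2w(Ct,130+u/3.8,160+v/3.8,z)[:2]
print('top: stop face',L(g(122,101,.022)),L(g(116,155,.022)),'pad',L(g(140,166,.0365)),'centre',L(np.array([.5304,.1911])))
E
```

```text
yaw -9.064412415022236 -9.217730425403422
tool -9.326116608847714
edge a b [ 41.2 140.9] [41.3 26.7] right [ 54.3 139.9] [54.1 27.5] end [ 40.5 139.9]
stop face bottom [ -9.3 109.1] [ 31.2 108.9] top back [ -8.7 126. ] [ 30.1 125.8]
pad [-13.6  87.4] bedright [ 70.3 140.8]
slide front [-27.8  47.4] [29.4 47.2]
slide front [-28.   47.1] [29.7 46.9]
top: stop face [ 31.5 110.3] [ -8.2 106.6] pad [-13.9  83.9] centre [ 0.8 63. ]
```

>>> jog_arm(
  hand=[0.005,0.005,0.005,0.005,0.005],
  travel=[
    [0.0197,0.0247,0],
    [0.0196,0.0247,0],
    [0,0,-0.03],
    [0,0,-0.04],
    [0,0,-0.03],
  ],
  yaw=[0.003,0,0,0,0],
)

```text
time_s: 5.2
position: [0.5585, 0.1788, 0.0942]
tool_rot: [[0.158, 0.987, -0.001], [0.987, -0.158, -0.0], [-0.0, -0.001, -1.0]]
ft_force: [-0.1, -0.2, -1.4]
grip_width: 0.0127
gripper_force: 78.4
```

>>> jog_arm(
  hand=[0.005,0.005,0.005,0.005,0.005],
  travel=[
    [0,0,-0.01],
    [0,0,-0.01],
    [0,0,-0.01],
    [0,0,0],
    [0,0,0],
  ],
  yaw=[0,0,0,0,0],
)

```text
time_s: 5.82
position: [0.5591, 0.179, 0.0663]
tool_rot: [[0.158, 0.987, 0.001], [0.987, -0.158, 0.0], [0.0, 0.001, -1.0]]
ft_force: [0.5, 0.2, -0.9]
grip_width: 0.0126
gripper_force: 78.3
```

```bash
cat >> h.py <<'E'
def rep():
    import pickle
    st=env.observe(); s0=pickle.load(open('w2.p','rb')); yaw=np.radians(-9.14)
    X=np.array([np.cos(yaw),np.sin(yaw)]);Y=np.array([-np.sin(yaw),np.cos(yaw)])
    d=st['position'][:2]-s0['position'][:2]; R=st['tool_rot']; F=st['ft_force']
    print('slide holder xyz mm',np.round([d@X*1e3-1,d@Y*1e3-63,(st['position'][2]-.0355)*1e3],2),'yawerr',np.degrees(np.arctan2(R[1,1],R[0,1])-yaw).round(2),'F',np.round([F[:2]@X,F[:2]@Y,F[2]],1),'w',st['grip_width'],'t',st['time_s'])
E
python3 -c "
from h import *
rep(); snap('wrist','w3.png',k=1.5)"
```

```text
slide holder xyz mm [30.08 -7.43 30.79] yawerr 0.03 F [ 0.5  0.3 -0.9] w 0.012644998236800629 t 5.825
```

View pics/w3.png

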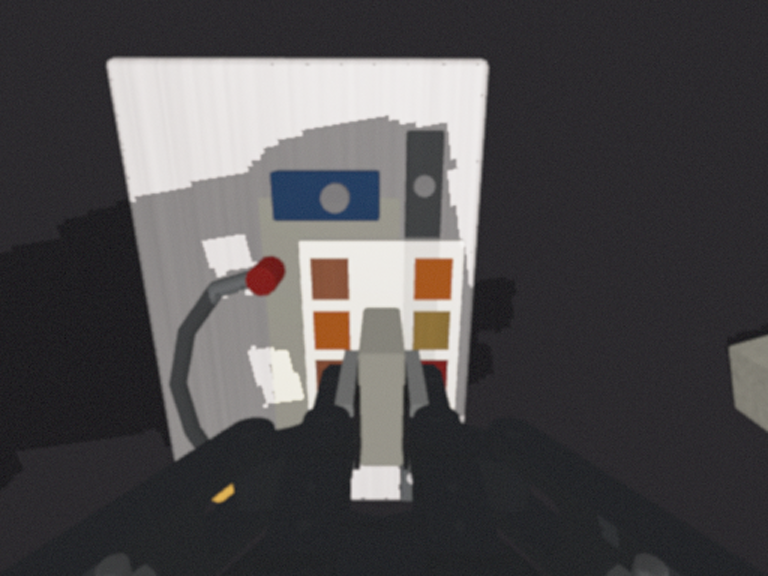

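The pad, at (267,275), is clear to the left of the slide's front-left corner at (300,240). The stop face, at v=220, is still ahead of the slide. Next I lower the slide and draw the arm back.

>>> jog_arm(
  hand=[0.005,0.005,0.005,0.005,0.005],
  travel=[
    [0,0,-0.004],
    [0,0,-0.002],
    [-0.0059,0.001,0],
    [-0.0059,0.001,0],
    [0,0,0],
  ],
  yaw=[0,0,0,0,0],
)

```text
time_s: 6.5
position: [0.5473, 0.181, 0.0602]
tool_rot: [[0.158, 0.987, 0.002], [0.987, -0.158, -0.0], [0.0, 0.002, -1.0]]
ft_force: [2.9, -0.5, -0.3]
grip_width: 0.0128
gripper_force: 78.3
```

```bash
python3 - <<'E'
from h import *
rep()
E
```

```text
slide holder xyz mm [18.12 -7.33 24.69] yawerr 0.04 F [ 2.9 -0.  -0.3] w 0.012794108823259185 t 6.5
```

>>> jog_arm(
  hand=[0.005,0.005,0.005,0.005,0.005],
  travel=[
    [-0.004,0.0006,0],
    [-0.004,0.0006,0],
    [-0.004,0.0006,0],
    [-0.001,0,0],
    [0,0,0],
  ],
  yaw=[0,0,0,0,0],
)

```text
time_s: 7.12
position: [0.5349, 0.1829, 0.0603]
tool_rot: [[0.159, 0.987, 0.003], [0.987, -0.159, 0.001], [0.001, 0.003, -1.0]]
ft_force: [5.5, 0.1, -0.3]
grip_width: 0.0124
gripper_force: 78.3
```

```bash
python3 - <<'E'
from h import *
rep(); snap('wrist','w4.png',k=1.5)
E
```

```text
slide holder xyz mm [ 5.64 -7.39 24.76] yawerr 0.0 F [ 5.4  0.9 -0.3] w 0.012409077353419676 t 7.125
```

View pics/w4.png

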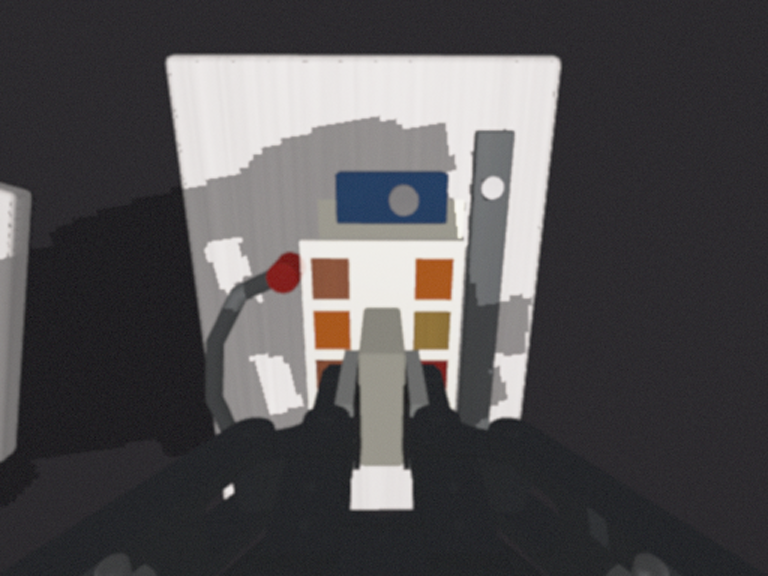

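The pad, at (283,272), is pressed back by the slide's left side. The slide's right side clears the strip, and the stop's lower edge (v=222) is just ahead of the slide front (v=240). Next I lower it.

>>> jog_arm(
  hand=[0.005,0.005,0.005,0.005,0.005],
  travel=[
    [0,0,-0.003],
    [0,0,-0.003],
    [0,0,-0.0015],
    [0,0,0],
    [0,0,0],
  ],
  yaw=[0,0,0,0,0],
)

```text
time_s: 7.8
position: [0.5349, 0.1826, 0.0527]
tool_rot: [[0.159, 0.987, 0.003], [0.987, -0.159, 0.0], [0.001, 0.003, -1.0]]
ft_force: [6.1, -0.2, -1.9]
grip_width: 0.0126
gripper_force: 78.4
```

```bash
python3 - <<'E'
from h import *
rep()
E
```

```text
slide holder xyz mm [ 5.66 -7.64 17.19] yawerr 0.01 F [ 6.1  0.8 -1.9] w 0.0126445762984254 t 7.8
```

>>> jog_arm(
  hand=[0.005,0.005,0.005,0.005,0.005],
  travel=[
    [0,0,-0.0005],
    [0,0,-0.0005],
    [0,0,0],
    [0,0,0],
    [0,0,0],
  ],
  yaw=[0,0,0,0,0],
)

```text
time_s: 8.43
position: [0.535, 0.1826, 0.0518]
tool_rot: [[0.159, 0.987, 0.003], [0.987, -0.159, 0.0], [0.001, 0.003, -1.0]]
ft_force: [4.9, -0.5, -0.2]
grip_width: 0.0128
gripper_force: 78.7
```

```bash
python3 - <<'E'
from h import *
rep()
E
```

```text
slide holder xyz mm [ 5.7  -7.64 16.3 ] yawerr 0.01 F [ 5.   0.3 -0.2] w 0.012815127143418691 t 8.425
```

>>> jog_arm(
  hand=[0.005,0.005,0.005,0.005,0.005],
  travel=[
    [0,0,-0.0005],
    [0,0,0],
    [0,0,0],
    [0,0,0],
    [0,0,0],
  ],
  yaw=[0,0,0,0,0],
)

```text
time_s: 9.05
position: [0.535, 0.1826, 0.0516]
tool_rot: [[0.159, 0.987, 0.003], [0.987, -0.159, 0.0], [0.001, 0.003, -1.0]]
ft_force: [5.0, -1.1, 3.2]
grip_width: 0.0127
gripper_force: 79.0
```

```bash
python3 - <<'E'
from h import *
rep()
E
```

```text
slide holder xyz mm [ 5.77 -7.61 16.13] yawerr 0.01 F [ 5.1 -0.3  3.2] w 0.01268335992090665 t 9.05
```

>>> jog_arm(
  hand=[0.005,0.005,0.005,0.005,0.005],
  travel=[
    [0.001,-0.00015,0],
    [0.001,-0.00015,0],
    [0.001,-0.00015,0],
    [0.0007,0,0],
    [0,0,0],
  ],
  yaw=[0,0,0,0,0],
)

```text
time_s: 9.68
position: [0.5378, 0.182, 0.0515]
tool_rot: [[0.158, 0.987, 0.001], [0.987, -0.158, -0.0], [-0.0, 0.001, -1.0]]
ft_force: [1.9, -2.2, 7.7]
grip_width: 0.0125
gripper_force: 79.7
```

```bash
python3 - <<'E'
from h import *
rep()
E
```

```text
slide holder xyz mm [ 8.63 -7.75 16.  ] yawerr 0.04 F [ 2.2 -1.8  7.7] w 0.012540272457171719 t 9.675
```

>>> jog_arm(
  hand=[0.005,0.005,0.005,0.005,0.005],
  travel=[
    [0,0,0.0004],
    [0.0005,0,0],
    [0,0,0],
    [0,0,0],
    [0,0,0],
  ],
  yaw=[0,0,0,0,0],
)

```text
time_s: 10.3
position: [0.5382, 0.1821, 0.0515]
tool_rot: [[0.158, 0.987, 0.0], [0.987, -0.158, -0.0], [-0.0, 0.0, -1.0]]
ft_force: [1.8, -2.7, 6.5]
grip_width: 0.0128
gripper_force: 79.4
```

```bash
python3 - <<'E'
from h import *
rep()
E
```

```text
slide holder xyz mm [ 9.02 -7.67 16.04] yawerr 0.04 F [ 2.2 -2.4  6.5] w 0.012764163623632046 t 10.3
```

>>> jog_arm(
  hand=[0.005,0.005,0.005,0.005,0.005],
  travel=[
    [0,0,0.0004],
    [0.0008,0,0],
    [0,0,0],
    [0,0,0],
    [0,0,0],
  ],
  yaw=[0,0,0,0,0],
)

```text
time_s: 10.92
position: [0.5385, 0.1821, 0.0516]
tool_rot: [[0.158, 0.987, -0.001], [0.987, -0.158, -0.0], [-0.001, -0.001, -1.0]]
ft_force: [-0.4, -2.8, 4.8]
grip_width: 0.0127
gripper_force: 79.3
```

```bash
python3 - <<'E'
from h import *
rep()
E
```

```text
slide holder xyz mm [ 9.25 -7.61 16.05] yawerr 0.03 F [ 0.1 -2.9  4.8] w 0.012737811247569461 t 10.925
```

>>> jog_arm(
  hand=[0.005,0.005,0.005,0.005,0.005],
  travel=[
    [0.0003,0.001,0],
    [0.00016,0.001,0],
    [0.00016,0.001,0],
    [0.00016,0.001,0],
    [0,0,0],
  ],
  yaw=[0,0,0,0,0],
)

```text
time_s: 11.55
position: [0.5391, 0.186, 0.0516]
tool_rot: [[0.158, 0.987, -0.002], [0.987, -0.158, -0.001], [-0.001, -0.002, -1.0]]
ft_force: [-1.5, -5.0, 5.2]
grip_width: 0.0129
gripper_force: 79.4
```

```bash
python3 - <<'E'
from h import *
rep()
E
```

```text
slide holder xyz mm [ 9.27 -3.68 16.06] yawerr 0.03 F [-0.7 -5.1  5.2] w 0.0128588069998116 t 11.55
```

>>> jog_arm(
  hand=[0.005,0.005,0.005,0.005,0.005],
  travel=[
    [0.0001,0.0006,0],
    [0.0001,0.0006,0],
    [0.0001,0.0006,0],
    [0,0,0],
    [0,0,0],
  ],
  yaw=[0,0,0,0,0],
)

```text
time_s: 12.18
position: [0.5394, 0.1877, 0.0516]
tool_rot: [[0.158, 0.987, -0.002], [0.987, -0.158, -0.001], [-0.001, -0.002, -1.0]]
ft_force: [-0.3, -4.8, 5.8]
grip_width: 0.0128
gripper_force: 79.4
```

```bash
python3 - <<'E'
from h import *
rep()
E
```

```text
slide holder xyz mm [ 9.27 -1.95 16.05] yawerr 0.03 F [ 0.4 -4.8  5.8] w 0.012771726061866037 t 12.175
```

>>> jog_arm(
  hand=[0.005,0.005,0.005,0.005,0.005],
  travel=[
    [0.0001,0.0004,0],
    [0.0001,0.0004,0],
    [0,0,0],
    [0,0,0],
    [0,0,0],
  ],
  yaw=[0,0,0,0,0],
)

```text
time_s: 12.8
position: [0.5394, 0.1877, 0.0516]
tool_rot: [[0.158, 0.987, -0.003], [0.987, -0.158, -0.002], [-0.003, -0.002, -1.0]]
ft_force: [-1.6, -9.9, 7.9]
grip_width: 0.013
gripper_force: 79.6
```

```bash
python3 - <<'E'
from h import *
rep()
E
```

```text
slide holder xyz mm [ 9.28 -1.89 16.06] yawerr 0.04 F [  0.  -10.    7.9] w 0.012973787144763094 t 12.8
```

>>> jog_arm(
  hand=[0.005,0.005,0.005,0.005,0.005],
  travel=[
    [0,0,0.0002],
    [0.0001,0.0004,0],
    [0.0001,0.0004,0],
    [0,0,0],
    [0,0,0],
  ],
  yaw=[0,0,0,0,0],
)

```text
time_s: 13.42
position: [0.5394, 0.1878, 0.0516]
tool_rot: [[0.158, 0.987, -0.003], [0.987, -0.158, -0.003], [-0.004, -0.003, -1.0]]
ft_force: [-2.1, -12.4, 7.7]
grip_width: 0.0126
gripper_force: 79.7
```

```bash
python3 - <<'E'
from h import *
rep()
E
```

```text
slide holder xyz mm [ 9.3  -1.79 16.14] yawerr 0.04 F [ -0.1 -12.6   7.7] w 0.012631209345316856 t 13.425
```

>>> jog_arm(
  hand=[0.005,0.005,0.005,0.005,0.005],
  travel=[
    [0.0001,0.0006,0],
    [0,0,0],
    [0,0,0],
    [0,0,0],
    [0,0,0],
  ],
  yaw=[0,0,0,0,0],
)

```text
time_s: 14.05
position: [0.5395, 0.1879, 0.0517]
tool_rot: [[0.158, 0.987, -0.004], [0.987, -0.158, -0.004], [-0.005, -0.003, -1.0]]
ft_force: [-3.2, -15.8, 9.7]
grip_width: 0.0126
gripper_force: 79.9
```

>>> jog_arm(
  hand=[0.005,0.005,0.005,0.005,0.005],
  travel=[
    [0,0,0],
    [0,0,0],
    [0,0,0],
    [0,0,0],
    [0,0,0],
  ],
  yaw=[0,0,0,0,0],
)

```text
time_s: 14.68
position: [0.5395, 0.1879, 0.0517]
tool_rot: [[0.158, 0.987, -0.004], [0.987, -0.158, -0.004], [-0.005, -0.003, -1.0]]
ft_force: [-3.1, -16.3, 8.4]
grip_width: 0.0128
gripper_force: 79.9
```

```bash
python3 - <<'E'
from h import *
rep()
E
```

```text
slide holder xyz mm [ 9.3  -1.71 16.22] yawerr 0.04 F [ -0.5 -16.6   8.4] w 0.012831939081529232 t 14.675
```

>>> jog_arm(
  hand=[0.005,0.005,0.03,0.03,0.03],
  travel=[
    [-0.0001,-0.0006,0.0003],
    [0,0,0],
    [0,0,0],
    [0,0,0],
    [0,0,0],
  ],
  yaw=[0,0,0,0,0],
  grip_force=20,
)

```text
time_s: 15.3
position: [0.5401, 0.19, 0.0518]
tool_rot: [[0.158, 0.987, -0.001], [0.987, -0.158, 0.0], [0.0, -0.001, -1.0]]
ft_force: [-0.8, 0.0, 0.1]
grip_width: 0.0302
gripper_force: 0.0
```

```bash
python3 - <<'E'
from h import *
rep()
E
```

```text
slide holder xyz mm [ 9.59  0.44 16.27] yawerr 0.05 F [-0.8 -0.1  0.1] w 0.030170318253353416 t 15.3
```

Released. I lift straight up, then check.

>>> jog_arm(
  hand=[0.03,0.03,0.03,0.03,0.03],
  travel=[
    [0,0,0.01],
    [0,0,0.03],
    [0,0,0.04],
    [0,0,0.04],
    [0,0,0.03],
  ],
  yaw=[0,0,0,0,0],
)

```text
time_s: 15.92
position: [0.5405, 0.1898, 0.2047]
tool_rot: [[0.158, 0.987, 0.002], [0.987, -0.158, 0.0], [0.001, 0.002, -1.0]]
ft_force: [1.0, 0.2, -0.2]
grip_width: 0.0301
gripper_force: 0.0
```

>>> jog_arm(
  hand=[0.03,0.03,0.03,0.03,0.03],
  travel=[
    [0,-0.03,0],
    [0,-0.03,0],
    [0,0,0],
    [0,0,0],
    [0,0,0],
  ],
  yaw=[0,0,0,0,0],
)

```text
time_s: 16.55
position: [0.5404, 0.1304, 0.2022]
tool_rot: [[0.157, 0.988, 0.0], [0.988, -0.157, 0.0], [0.0, 0.0, -1.0]]
ft_force: [-0.1, -0.1, -0.8]
grip_width: 0.0301
gripper_force: 0.0
```

```bash
python3 - <<'E'
from h import *; import pickle
st=snap('wrist','w5.png',roi=(170,30,350,190),k=3.7); pickle.dump(st,open('w5.p','wb')); print(st['position'],st['time_s'])
E
```

```text
[0.54039378 0.13043189 0.20217755] 16.55
```

View pics/w5.png

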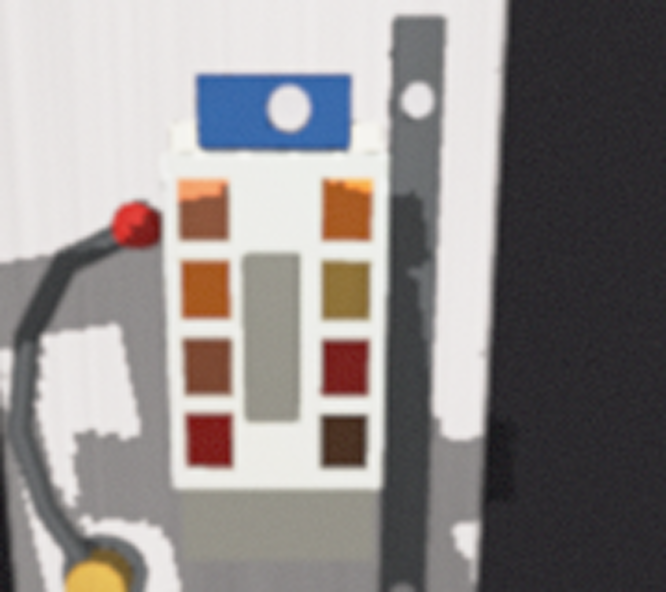

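The slide's front edge (v≈150) abuts the blue stop, and its right side (x≈383–388) lies flush along the strip. The red pad, at (137,225), presses on its left side. I'm handing the job in.

```bash
python3 -c "
from rig import env
print(env.close_job())"
```

```text
the job is handed in; nothing more can be done
None
```

The slide is loaded in the large holder, clamped by the sprung arm and flush against the fixed edge and the end stop in the last wrist image. It was pressed home with about 11 N estimated at the stop, then released, and the job was handed in after about 17 s; no score came back.

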